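# Release a tin from the gravity dispenser

## Robot

A 6-joint arm with a two-finger parallel gripper is mounted at the origin on a cart in front of the work surface, level with it; the furniture and walls round the work are solid. World frame = base frame: x ahead of the robot, y to its left, z up, the work surface at z = 0. Lengths are in m, angles in rad, forces in N, time in s.
With the tool pointing down it reaches from about 0.35 to 0.775 m from the base axis. Payload 7.3 kg.
Tool frame: the origin (TCP) lies midway between the tips of the shut fingers; the grasp point (between the pads) lies 19 mm behind it (robot.grip_depth is the z of the grasp point in the tool frame, in m); z points along the fingers, y is the line along which they close (so a half turn about z gives the same grasp; the last joint's range is limited). The gripper opens to 92 mm and grips with 3 to 60 N. Pads are 19 mm wide; open, the fingers measure 130 mm over their backs; the gripper's body (75 mm by 190 mm) begins 47 mm behind the grasp point.
Start: joints at [-1.303, 0.342, 1.524, -0, 1.275, -0.146], TCP at [0.211, -0.481, 0.227] pointing down, gripper open.
Joint ranges: [-2.53, 2.53], [-0.77, 2.02], [0.04, 2.7], [-1, 4.14], [0.28, 2.66], [-3.11, 3.11]. Speed limits (rad/s): [2.57, 2.57, 3.14, 3.14, 3.14, 3.14].

## Interface

Orientations are given as [roll, pitch, yaw] about the fixed x, y, z axes, in that order (R = Rz(yaw) Ry(pitch) Rx(roll)).
In Python, from cell import robot, viewer gives the robot as it stands.
- The arm moves only by the tool step_arm, never from a script. Its argument "increments" is a list of rows, each an object with "delta_pos": the shift along the tool's x, y, z in cm, a list of three; "dr": the turn, a rotation vector about the tool's x, y, z in degrees, a list of three; "fingers": the closure, from -1 (fully open) to 1 (shut), so that 0 is half open. In form: [{"delta_pos": [tx, ty, tz], "dr": [wx, wy, wz], "fingers": fingers}, ...]. A call has exactly 5 rows; each row is the pose to reach, as a shift and turn from the pose commanded when the call began, along the tool's axes at that moment; what a row does not reach only later rows make up. A row lasts 1/8 s, in which the tool goes at most 62.5 mm and 10.7 degrees, less where a joint would pass 70% of its speed; a pose out of reach is approached as far as the arm can. A call with a gripper value outside its range is refused whole. The fingers move at their own pace and stop on an object; "newtons" is the grip in N (left out, the last holds). Time passes only in rows, so rows that repeat a pose let the fingers close, or fill a call up. It gives the time, the measured TCP pose, the force, the opening and the grip force at its end, in the units of the state.
- robot.observe(): the state, without advancing time (a new reading comes with each control period).
- viewer.read_camera(name): name is "side" or "top"; returns the picture (400x640x3 uint8, red, green, blue); there is no depth.
- viewer.camera_params(name): a dict with "K" (3x3 intrinsics, pixels), "T" (4x4, takes a point from camera to world coordinates). Camera axes: x right, y down, z forward; pixel columns grow to the right and rows downward; lengths in m; the calibration is good to about 2 mm. A picture is of the moment at which its call begins. camera_params takes no time and is no camera call.
- robot.hand_in(): hands the job in; it is judged then, once.
The state is a dict: "time": time; "qpos": joint angles; "qvel": joint speeds; "joint_efforts": joint torques, N m; "tool_pos": TCP position; "tool_rot": TCP orientation; "contact_force": force on the tool from outside, world axes, zero at the start; "torque": the same for the moment, N m; "opening": finger opening in m; "grip_force": force on a finger pad.
Only numpy, scipy, OpenCV 4.12 (cv2) and the standard library are available. Lean on these libraries where they do the work, as an engineer would, in place of code of your own. Each camera call takes 0.05 s, during which the arm holds its last target. There are 200 camera calls.

## Task

The two-lane dispenser holds a tin lying on its side behind each gate. With the fingertips, press down the rear paddle of the rocker beside the longer tin, so that its gate lifts, and keep it pressed until that tin has rolled down to the stop at the front of its lane; then let go so that the gate shuts again. Do not grasp, lift or touch the tins or the gates, leave the shorter tin behind its gate, and leave the other things on the worktop where they stand.

Things in the scene. Friction and masses are not known exactly. Their poses are not given: they have to be found in the camera images.
- dispenser: Fixed plywood dispenser, 300 x 225 x 165 mm; two lanes slope down to its front (-x, facing the robot). Origin on the worktop below the waiting tins; x to the rear, y left, z up. Lanes: middles at y +41.5 (left) and -41.5 mm (right), 78 mm wide, walls 26 mm. Tin centre when waiting: x -5, z 74 mm; at the front stop: x -119, z 54 mm. Outside each lane a rocker: paddle at the rear, gate at the front.
- paddle_left (a point): Middle of the top of the left paddle: ribbed plate, 50 mm (along x) by 40 mm, on the rear end of the left rocker; moves with it. At rest at x 109, y +98, z 151 mm in the dispenser's frame, rising to the rear by 0.25 rad; pressed straight down 35 mm it meets its stop, sloping 0.31 rad the other way. The gate clears the tin at 29 mm or more. Nothing stands above it.
- paddle_right (a point): Middle of the top of the right paddle: ribbed plate, 50 mm (along x) by 40 mm, on the rear end of the right rocker; moves with it. At rest at x 109, y -98, z 151 mm in the dispenser's frame, rising to the rear by 0.25 rad; pressed straight down 35 mm it meets its stop, sloping 0.31 rad the other way. The gate clears the tin at 29 mm or more. Nothing stands above it.
- rocker_left (a joint): Hinge of the left rocker, rad: 0 at rest (paddle up, gate shut), 0.56 at its stop (paddle down, gate open); lets the tin go at about 0.43. A spring returns it to 0; pressing at the middle of the paddle takes about 4.5 N at first, 7.5 N at the stop. The pivot axis runs along the dispenser's y, 62 mm in front of the middle of the paddle.
- rocker_right (a joint): Hinge of the right rocker, rad: 0 at rest (paddle up, gate shut), 0.56 at its stop (paddle down, gate open); lets the tin go at about 0.43. A spring returns it to 0; pressing at the middle of the paddle takes about 4.5 N at first, 7.5 N at the stop. The pivot axis runs along the dispenser's y, 62 mm in front of the middle of the paddle.
- gate_left (a point): Gate of the left lane, not to be touched: upright aluminium plate 68 mm wide, 50 mm high, 4 mm thick on the front end of the left rocker; its lower edge is 22 mm above the lane floor when shut. This point is the plate's centre and moves with it.
- gate_right (a point): Gate of the right lane, not to be touched: upright aluminium plate 68 mm wide, 50 mm high, 4 mm thick on the front end of the right rocker; its lower edge is 22 mm above the lane floor when shut. This point is the plate's centre and moves with it.
- tin_long_center (a point): Centre of the longer tin, the one to release: dark screw-lid sample tin, 64 mm in diameter, 68 mm long, 75 to 155 g, lying across one of the lanes (left or right, it varies) behind the gate. The tin's own z is its axis, along the dispenser's y.
- tin_short_center (a point): Centre of the shorter tin, to be left: light screw-lid sample tin, 64 mm in diameter, 52 mm long, lying across the other lane behind its gate.
- tamper: Bystander: espresso tamper, 58 mm in diameter, 86 mm high, standing loose on the worktop to the left of the dispenser. Origin at the middle of its underside.
- torch: Bystander: black torch, 52 mm in diameter, 134 mm high, standing loose on the worktop to the right of the dispenser. Origin at the middle of its underside.
- tin_standing: Bystander: another light tin, 65 mm in diameter, 52 mm high, standing upright and loose on the worktop at the right front. Origin at the middle of its underside.
- tin_long: The longer tin itself; origin at the middle of its bottom end, 34 mm along its axis from its centre.
- tin_short: The shorter tin itself; origin at the middle of its bottom end, 26 mm along its axis from its centre.
Things that resemble listed ones, but are neither listed nor needed, are in the scene too. Leave any orange look-alike of the tin_long alone.

How it is judged:
On the way, in this order (a step that is already met when the one before it is completed fails the run):
1. the fingers press the paddle beside the longer tin (((y of tin_long_center in the frame of dispenser above 0 m and value of joint rocker_left above 0.15 rad and contact force between rocker_left and the fingers above 0.5 N) or (y of tin_long_center in the frame of dispenser below 0 m and value of joint rocker_right above 0.15 rad and contact force between rocker_right and the fingers above 0.5 N))), for 0.1 s.
2. the longer tin lies at the front of its lane while the fingers still keep that paddle down (x of tin_long_center in the frame of dispenser between -0.14 and -0.1 m and z of tin_long_center in the frame of dispenser between 0.04 and 0.07 m and ((y of tin_long_center in the frame of dispenser above 0 m and value of joint rocker_left above 0.15 rad and contact force between rocker_left and the fingers above 0.5 N) or (y of tin_long_center in the frame of dispenser below 0 m and value of joint rocker_right above 0.15 rad and contact force between rocker_right and the fingers above 0.5 N))), for 0.2 s.
At the end, for the whole second after the job is handed in: The longer tin lies still in its lane at the front stop (centre 100 to 140 mm in front of the dispenser's origin, 40 to 70 mm high); both rockers are within 0.05 rad of rest, gates shut; the shorter tin, tamper, torch and standing tin are within 20 mm of their starts (x of tin_long_center in the frame of dispenser between -0.14 and -0.1 m and z of tin_long_center in the frame of dispenser between 0.04 and 0.07 m and linear speed of tin_long below 0.02 m/s and (y of tin_long_center in the frame of dispenser between 0.02 and 0.063 m or y of tin_long_center in the frame of dispenser between -0.063 and -0.02 m) and value of joint each of rocker_left, rocker_right below 0.05 rad and distance of each of tin_short_center, tamper, torch, tin_standing from where it was at the start of the episode below 0.02 m); the robot touches nothing.
It fails at once if a tin in the dispenser is touched by the robot (contact force between any of tin_long, tin_short and the fingers above 0.5 N or contact force between any of tin_long, tin_short and the arm above 0.5 N).
It fails at once if a tin in the dispenser is lifted (height (world z) of any of tin_long_center, tin_short_center above 0.1 m).
It fails at once if a gate is touched by the robot (contact force between any of rocker_left_c3, rocker_left_c4, rocker_right_c3, rocker_right_c4 and the fingers above 0.5 N or contact force between any of rocker_left_c3, rocker_left_c4, rocker_right_c3, rocker_right_c4 and the arm above 0.5 N).
It fails at once if the shorter tin leaves its place behind the gate (distance of tin_short_center from where it was at the start of the episode above 0.03 m).
It fails at once if a bystander is moved or lifted (distance of any of tamper, torch, tin_standing from where it was at the start of the episode above 0.03 m).
It also fails if it takes over 32 s, if anything falls off the work surface, if the arm or the gripper's body presses on something with over 40 N, if the wrist force passes 120 N, or if a joint passes its speed limit or range.

## Working session

There is one attempt and no reset: what is moved stays moved. The work goes in short steps, Python scripts to look and compute and a tool call to move; the robot and the scene stay as the last step left them, time stands still between calls to the robot, and variables do not carry over. Pictures are saved under pics/ and viewed, at most 10 in all, crops included, and the job is handed in when it is done.

Besides the shell and the picture viewer there is one more tool, called after "Call:" as name(argument=value, ...) on one line, values as JSON. step_arm: Moves the arm, as the interface text tells. Its arguments: {"type":"object","properties":{"increments":{"type":"array"},"newtons":{"type":"number"}},"required":["increments"]}

```bash
mkdir -p pics
python3 - <<'E'
from cell import robot, viewer
import cv2
for n in("side","top"):
    p=viewer.camera_params(n); print(n,p["K"].round(1).tolist(),p["T"].round(4).tolist())
    cv2.imwrite(f"pics/{n}0.png",viewer.read_camera(n)[:,:,::-1])
s=robot.observe(); print(s["tool_pos"],s["tool_rot"],s["time"],s["opening"])
E
```

```text
side [[366.4, 0.0, 319.9], [0.0, 366.4, 198.4], [0.0, 0.0, 1.0]] [[-0.9983, -0.0296, 0.0509, 0.4594], [-0.0578, 0.6543, -0.754, 0.8197], [-0.011, -0.7556, -0.6549, 0.7996], [0.0, 0.0, 0.0, 1.0]]
top [[437.4, 0.0, 319.5], [0.0, 437.4, 196.3], [0.0, 0.0, 1.0]] [[-0.0269, -0.9982, 0.0538, 0.4629], [-0.9996, 0.0271, 0.0024, 0.0018], [-0.0038, -0.0537, -0.9985, 1.1862], [0.0, 0.0, 0.0, 1.0]]
[ 0.21101057 -0.48034047  0.22610793] [-3.14020797e+00 -2.16507552e-04  4.13762498e-01] 0.1 0.09186582696147062
```

View pics/top0.png

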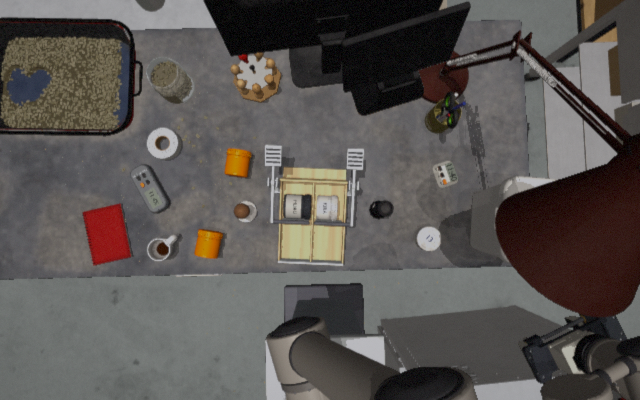

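View pics/side0.png

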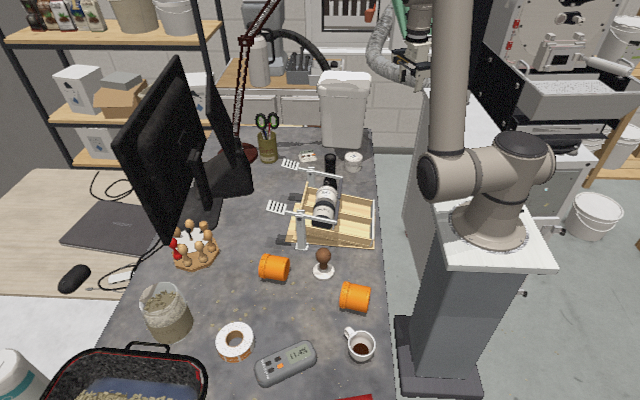

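The top view shows the tins at about (298,207) on the left and (327,208) on the right, with paddles at (273,155) and (355,158). Possible confusions are the orange look-alikes at (237,162) and (208,243), and the standing tin at (428,238). I'll check both lane tins in one close crop.

Run:
```python
import cv2
t=cv2.imread("pics/top0.png")[140:270,255:400]
cv2.imwrite("pics/crop0.png",cv2.resize(t,None,fx=4.5,fy=4.5,interpolation=cv2.INTER_CUBIC))
```

```text
(no output)
```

View pics/crop0.png

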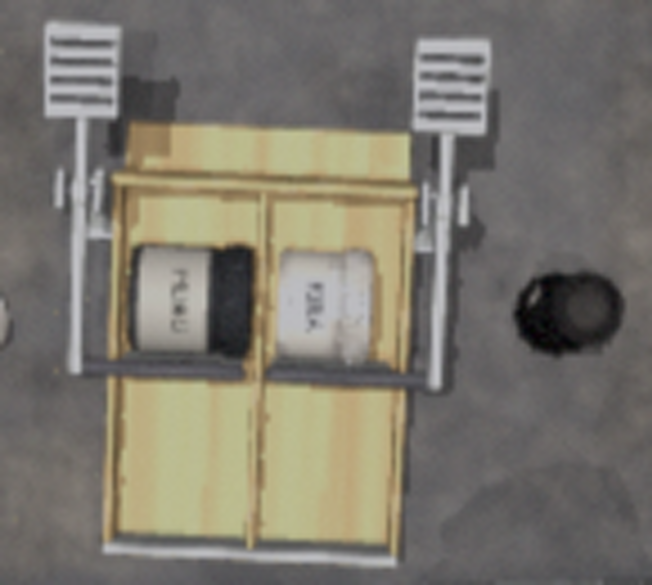

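The left tin has the dark lid and is clearly longer (about 28 px against 22 px), so the left paddle is the target. In the top view its middle is at about (273.2,155.6), and the right paddle's is at (355.4,159.3).

```bash
cat > h.py <<'E'
import numpy as np
from scipy.spatial.transform import Rotation as R
from cell import robot, viewer
def ray(n,u,v,z):
    p=viewer.camera_params(n);T=p["T"]
    d=T[:3,:3]@np.linalg.solve(p["K"],[u,v,1]);return T[:3,3]+d*(z-T[2,3])/d[2]
def pix(n,X):
    p=viewer.camera_params(n);T=p["T"]
    c=p["K"]@(T[:3,:3].T@(np.array(X)-T[:3,3]));return c[:2]/c[2]
def deltas(pts,yaw):
    "tool-frame shifts (cm) and final turn (deg) from the measured pose to world points"
    s=robot.observe();r=R.from_euler("xyz",s["tool_rot"])
    for p in pts: print(p,"->",(100*r.inv().apply(np.array(p)-s["tool_pos"])).round(1))
    print("dr",np.degrees((r.inv()*R.from_euler("xyz",[np.pi,0,yaw])).as_rotvec()).round(1))
E
python3 - <<'E'
from h import *
L=ray("top",273.2,155.6,.151);Rr=ray("top",355.4,159.3,.151)
e=L-Rr;yaw=np.arctan2(-e[0],e[1]);print(L,Rr,np.linalg.norm(e),yaw)
m=(L+Rr)/2;c,s=np.cos(yaw),np.sin(yaw);o=m[:2]-.109*np.array([c,s]);print("disp",o)
W=lambda x,y,z:[o[0]+c*x-s*y,o[1]+s*x+c*y,z]
for q in [(109,98,151),(109,-98,151),(-5,41.5,106)]:
    X=W(*np.array(q)/1000);print(q,X,pix("top",X),pix("side",X))
deltas([(.22,-.42,.25),(.21,-.36,.25),(.25,-.29,.25),(.30,-.24,.25),(.33,-.2,.25),(.36,-.14,.25),(.37,-.08,.25),(.38,-.02,.25),(.39,.04,.25),(.4,.09,.25)],yaw)
E
```

```text
[0.61882633 0.11200296 0.151     ] [ 0.60458117 -0.08349402  0.151     ] 0.19601528542073957 -0.07273785621260227
disp [0.50299197 0.02217591]
(109, 98, 151) [np.float64(0.6188257732589174), np.float64(0.1119953349531256), np.float64(0.151)] [273.20320121 155.60014409] [277.72200775 206.84060989]
(109, -98, 151) [np.float64(0.6045817215932111), np.float64(-0.08348639563094891), np.float64(0.151)] [355.39679119 159.29985556] [291.67225202 163.76496549]
(-5, 41.5, 106) [np.float64(0.5010211497604639), np.float64(0.06392953960562718), np.float64(0.106)] [295.64763866 205.08340606] [323.32868379 208.50300432]
(0.22, -0.42, 0.25) -> [ 3.2 -5.2 -2.4]
(0.21, -0.36, 0.25) -> [  4.7 -11.1  -2.4]
(0.25, -0.29, 0.25) -> [ 11.2 -15.9  -2.4]
(0.3, -0.24, 0.25) -> [ 17.8 -18.4  -2.4]
(0.33, -0.2, 0.25) -> [ 22.2 -20.9  -2.4]
(0.36, -0.14, 0.25) -> [ 27.3 -25.2  -2.3]
(0.37, -0.08, 0.25) -> [ 30.7 -30.3  -2.3]
(0.38, -0.02, 0.25) -> [ 34.  -35.4  -2.3]
(0.39, 0.04, 0.25) -> [ 37.3 -40.4  -2.3]
(0.4, 0.09, 0.25) -> [ 40.2 -44.6  -2.3]
dr [-0.1  0.  27.9]
```

Call:
step_arm(increments=[{"delta_pos":[3,-5,-2.4],"dr":[0,0,0],"fingers":1},{"delta_pos":[5,-10.5,-2.4],"dr":[0,0,5],"fingers":1},{"delta_pos":[9.5,-14.5,-2.4],"dr":[0,0,10],"fingers":1},{"delta_pos":[14.5,-17,-2.4],"dr":[0,0,15],"fingers":1},{"delta_pos":[19,-19,-2.4],"dr":[0,0,20],"fingers":1}], newtons=20)

```text
time: 0.72
tool_pos: [0.3092, -0.2286, 0.2508]
tool_rot: [3.141, -0.0, 0.062]
contact_force: [-0.4, -0.2, 0.3]
opening: 0.0464
grip_force: 0.0
```

Run:
```python
from h import *
s=robot.observe();print(s["time"],s["tool_pos"],s["tool_rot"],s["contact_force"],s["opening"])
deltas([(.34,-.18,.25),(.36,-.12,.25),(.38,-.06,.25),(.39,0,.25),(.42,.05,.25),(.47,.08,.25),(.52,.1,.25),(.57,.112,.24),(.619,.112,.22)],-.073)
```

```text
0.725 [ 0.30924391 -0.2285948   0.25082625] [ 3.14128059e+00 -3.34346944e-04  6.15284593e-02] [-0.3571857  -0.19101086  0.29708489] 0.04644495945647288
(0.34, -0.18, 0.25) -> [ 3.4 -4.7  0.1]
(0.36, -0.12, 0.25) -> [  5.7 -10.5   0.1]
(0.38, -0.06, 0.25) -> [  8.1 -16.4   0.1]
(0.39, 0, 0.25) -> [  9.5 -22.3   0.1]
(0.42, 0.05, 0.25) -> [ 12.8 -27.1   0.1]
(0.47, 0.08, 0.25) -> [ 17.9 -29.8   0.1]
(0.52, 0.1, 0.25) -> [ 23.1 -31.5   0.1]
(0.57, 0.112, 0.24) -> [ 28.1 -32.4   1.1]
(0.619, 0.112, 0.22) -> [ 33.  -32.1   3.1]
dr [ 0.  -0.   7.7]
```

Call:
step_arm(increments=[{"delta_pos":[3.4,-4.7,0],"dr":[0,0,3],"fingers":1},{"delta_pos":[5.7,-10,0],"dr":[0,0,6],"fingers":1},{"delta_pos":[8,-15.5,0],"dr":[0,0,7.5],"fingers":1},{"delta_pos":[10,-21,0],"dr":[0,0,7.5],"fingers":1},{"delta_pos":[13,-26,0],"dr":[0,0,7.5],"fingers":1}])

```text
time: 1.35
tool_pos: [0.4215, 0.0396, 0.2507]
tool_rot: [3.141, -0.0, -0.066]
contact_force: [2.2, -1.0, 0.5]
opening: 0.0011
grip_force: 0.0
```

Run:
```python
from h import *
s=robot.observe();print(s["time"],s["tool_pos"],s["tool_rot"],s["contact_force"],s["opening"])
deltas([(.47,.07,.25),(.52,.1,.25),(.57,.112,.24),(.619,.112,.22)],-.073)
```

```text
1.35 [0.42146367 0.0395909  0.25074807] [ 3.14130727e+00 -2.83491092e-05 -6.57699704e-02] [ 2.15591929 -0.95549506  0.48403307] 0.0010663209366967782
(0.47, 0.07, 0.25) -> [ 4.6 -3.4  0.1]
(0.52, 0.1, 0.25) -> [ 9.4 -6.7  0.1]
(0.57, 0.112, 0.24) -> [14.3 -8.2  1.1]
(0.619, 0.112, 0.22) -> [19.2 -8.5  3.1]
dr [ 0.  -0.   0.4]
```

Call:
step_arm(increments=[{"delta_pos":[4.6,-3.4,0],"dr":[0,0,0],"fingers":1},{"delta_pos":[9.4,-6.5,0],"dr":[0,0,0],"fingers":1},{"delta_pos":[14.3,-8.2,1],"dr":[0,0,0],"fingers":1},{"delta_pos":[19.2,-8.4,3],"dr":[0,0,0],"fingers":1},{"delta_pos":[19.2,-8.4,5],"dr":[0,0,0],"fingers":1}])

```text
time: 1.98
tool_pos: [0.6208, 0.1085, 0.1977]
tool_rot: [3.141, 0.002, -0.066]
contact_force: [-0.7, 0.8, -0.6]
opening: 0.0006
grip_force: 0.0
```

Run:
```python
from h import *
import cv2
im=viewer.read_camera("side")[:,:,::-1]
s=robot.observe();print(s["time"],s["tool_pos"],s["tool_rot"],s["contact_force"],s["opening"])
print(pix("side",s["tool_pos"]))
cv2.imwrite("pics/side1.png",cv2.resize(im[120:270,210:410],None,fx=4,fy=4,interpolation=cv2.INTER_CUBIC))
deltas([(.619,.112,.16),(.619,.112,.116)],-.073)
```

```text
2.025 [0.6180868  0.10848038 0.19496601] [ 3.14055301  0.00744602 -0.06633182] [-1.33464597  0.30697792 -1.89872985] 0.0005272053814403088
[276.72720808 193.24379945]
(0.619, 0.112, 0.16) -> [ 0.1 -0.4  3.5]
(0.619, 0.112, 0.116) -> [ 0.1 -0.4  7.9]
dr [0.1 0.4 0.4]
```

View pics/side1.png

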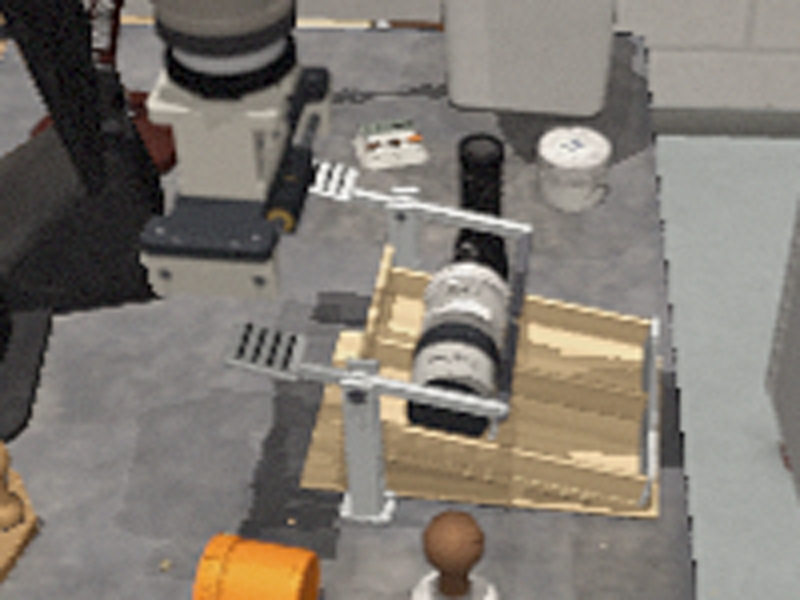

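Run:
```python
from h import *
import cv2
im=viewer.read_camera("top")[:,:,::-1]
s=robot.observe();print(s["time"],s["tool_pos"],s["tool_rot"],s["contact_force"],s["torque"],s["qvel"].round(3))
r=R.from_euler("xyz",s["tool_rot"])
for q in [(-.0375,-.095,-.066),(.0375,-.095,-.066),(.0375,.095,-.066),(0,0,0)]:
    X=s["tool_pos"]+r.apply(q);print(q,X.round(3),4*(pix("side",X)-[210,120]),4*(pix("top",X)-[200,40]))
cv2.imwrite("pics/top1.png",cv2.resize(im[40:190,200:400],None,fx=4,fy=4,interpolation=cv2.INTER_CUBIC))
```

```text
2.075 [0.61745153 0.10853904 0.19678914] [ 3.14065665  0.00719025 -0.06623285] [-0.85109039  0.02222469  0.1095607 ] [ 0.04469486 -0.02709475 -0.0214202 ] [ 0.003 -0.059 -0.028  0.003  0.032  0.   ]
(-0.0375, -0.095, -0.066) [0.587 0.206 0.263] [286.17059195 313.63662926] [ 94.38689104 496.19757679]
(0.0375, -0.095, -0.066) [0.662 0.201 0.262] [156.03271437 304.69961711] [101.78337734 356.65787377]
(0.0375, 0.095, -0.066) [0.649 0.011 0.263] [233.02291976 119.09564855] [457.50279855 370.17630432]
(0, 0, 0) [0.617 0.109 0.197] [267.62858402 290.88659739] [290.12046095 452.84062839]
```

View pics/top1.png

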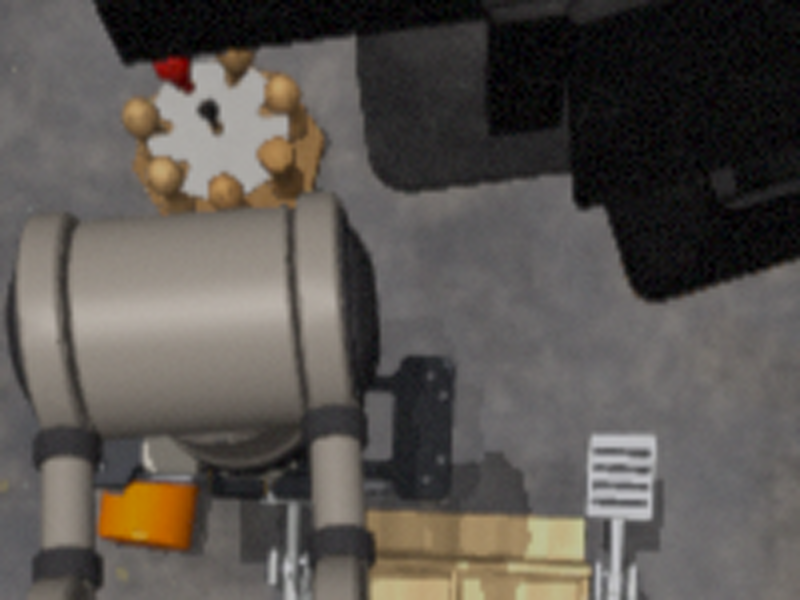

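The gripper body hides the fingers and projects where expected. The tool is over the left paddle, clear of the monitors. Now I'll press down.

Call:
step_arm(increments=[{"delta_pos":[0,-0.3,2],"dr":[0,0,0],"fingers":1},{"delta_pos":[0.1,-0.3,4],"dr":[0,0,0],"fingers":1},{"delta_pos":[0.1,-0.3,5.5],"dr":[0,0,0],"fingers":1},{"delta_pos":[0.1,-0.3,6.8],"dr":[0,0,0],"fingers":1},{"delta_pos":[0.1,-0.3,7.6],"dr":[0,0,0],"fingers":1}])

```text
time: 2.7
tool_pos: [0.6223, 0.1115, 0.1269]
tool_rot: [-3.141, -0.007, -0.066]
contact_force: [3.6, -0.5, 8.3]
opening: 0.0005
grip_force: 4.2
```

Run:
```python
from h import *
import cv2
im=viewer.read_camera("side")[:,:,::-1]
s=robot.observe();print(s["time"],s["tool_pos"],s["tool_rot"],s["contact_force"])
cv2.imwrite("pics/side2.png",cv2.resize(im[120:270,210:410],None,fx=4,fy=4,interpolation=cv2.INTER_CUBIC))
```

```text
2.75 [0.62214948 0.11145787 0.12594668] [-3.14102684 -0.00645208 -0.06642161] [5.39688911 1.17208959 5.09359585]
```

View pics/side2.png

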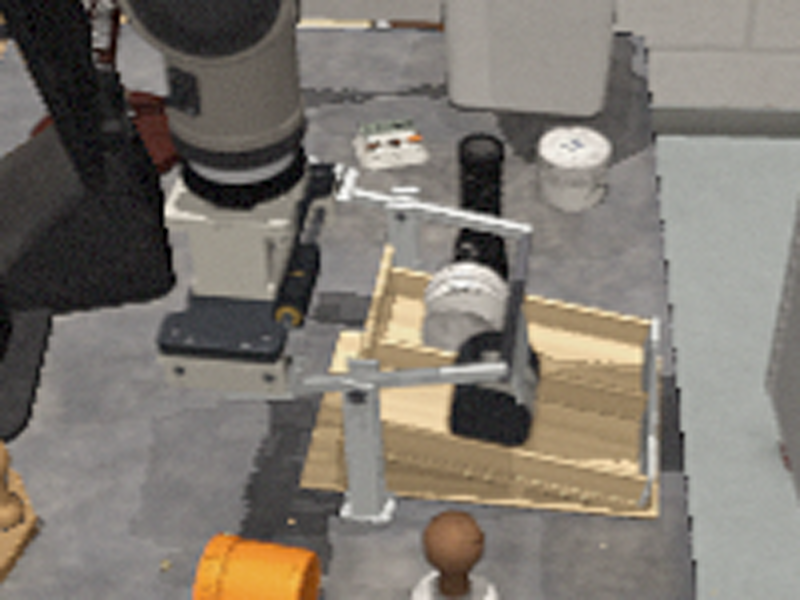

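The gate has lifted and the long tin (about (495,390) in the crop) is rolling under it. I'll press a little further and hold.

Call:
step_arm(increments=[{"delta_pos":[-0.2,0,0.5],"dr":[0,0,0],"fingers":1},{"delta_pos":[-0.2,0,0.8],"dr":[0,0,0],"fingers":1},{"delta_pos":[-0.2,0,0.8],"dr":[0,0,0],"fingers":1},{"delta_pos":[-0.2,0,0.8],"dr":[0,0,0],"fingers":1},{"delta_pos":[-0.2,0,0.8],"dr":[0,0,0],"fingers":1}])

```text
time: 3.38
tool_pos: [0.6215, 0.1115, 0.12]
tool_rot: [-3.141, -0.01, -0.066]
contact_force: [6.9, 0.2, 6.6]
opening: 0.0001
grip_force: 4.4
```

Call:
step_arm(increments=[{"delta_pos":[0,0,0],"dr":[0,0,0],"fingers":1},{"delta_pos":[0,0,0],"dr":[0,0,0],"fingers":1},{"delta_pos":[0,0,0],"dr":[0,0,0],"fingers":1},{"delta_pos":[0,0,0],"dr":[0,0,0],"fingers":1},{"delta_pos":[0,0,0],"dr":[0,0,0],"fingers":1}])

```text
time: 4.0
tool_pos: [0.6215, 0.1116, 0.12]
tool_rot: [-3.141, -0.01, -0.066]
contact_force: [6.4, 0.3, 8.8]
opening: 0.0007
grip_force: 4.4
```

Run:
```python
from h import *
import cv2
im=viewer.read_camera("side")[:,:,::-1]
s=robot.observe();print(s["time"],s["tool_pos"],s["tool_rot"],s["contact_force"])
cv2.imwrite("pics/side3.png",cv2.resize(im[120:270,210:410],None,fx=4,fy=4,interpolation=cv2.INTER_CUBIC))
```

```text
4.05 [0.62149938 0.11156489 0.12000674] [-3.1406805  -0.01027851 -0.06646766] [ 6.93427003 -0.10160582  6.92294164]
```

View pics/side3.png

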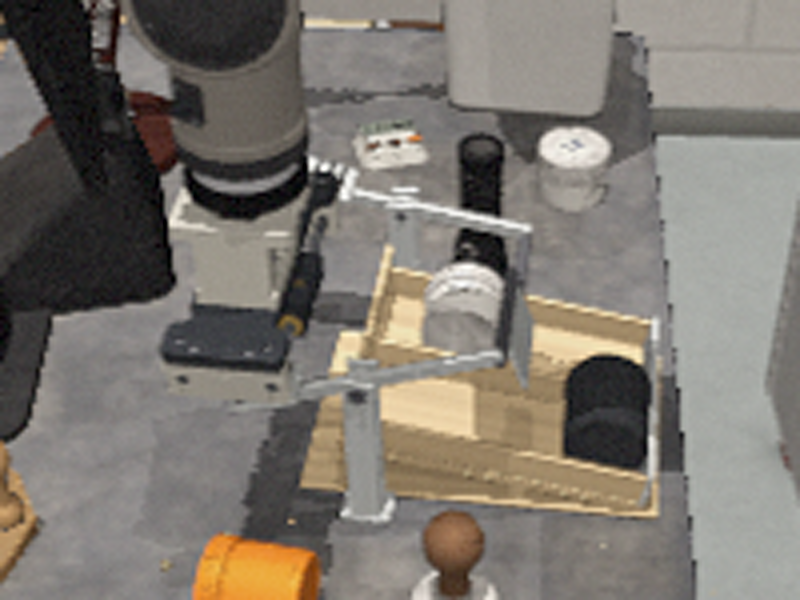

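The long tin is at the front stop (about (610,410) in the crop), with the gate held up and the short tin still in place. I'll hold a little longer, then release upward.

Call:
step_arm(increments=[{"delta_pos":[0,0,0],"dr":[0,0,0],"fingers":1},{"delta_pos":[0,0,0],"dr":[0,0,0],"fingers":1},{"delta_pos":[0,0,0],"dr":[0,0,0],"fingers":1},{"delta_pos":[0,0,0],"dr":[0,0,0],"fingers":1},{"delta_pos":[0,0,0],"dr":[0,0,0],"fingers":1}])

```text
time: 4.68
tool_pos: [0.6215, 0.1116, 0.1201]
tool_rot: [-3.141, -0.01, -0.066]
contact_force: [7.2, -0.2, 7.3]
opening: 0.0006
grip_force: 4.4
```

Call:
step_arm(increments=[{"delta_pos":[0,0,-1.2],"dr":[0,0,0],"fingers":1},{"delta_pos":[0,0,-2.4],"dr":[0,0,0],"fingers":1},{"delta_pos":[0,0,-4],"dr":[0,0,0],"fingers":1},{"delta_pos":[0,0,-7],"dr":[0,0,0],"fingers":1},{"delta_pos":[0,0,-11],"dr":[0,0,0],"fingers":1}])

```text
time: 5.3
tool_pos: [0.6171, 0.1117, 0.2269]
tool_rot: [3.141, 0.003, -0.066]
contact_force: [1.1, -0.0, 0.2]
opening: 0.0004
grip_force: 0.0
```

Call:
step_arm(increments=[{"delta_pos":[0,0,0],"dr":[0,0,0],"fingers":1},{"delta_pos":[0,0,0],"dr":[0,0,0],"fingers":1},{"delta_pos":[0,0,0],"dr":[0,0,0],"fingers":1},{"delta_pos":[0,0,0],"dr":[0,0,0],"fingers":1},{"delta_pos":[0,0,0],"dr":[0,0,0],"fingers":1}])

```text
time: 5.92
tool_pos: [0.6178, 0.1117, 0.2261]
tool_rot: [3.141, 0.001, -0.066]
contact_force: [1.2, 0.4, -0.3]
opening: 0.0005
grip_force: 0.0
```

Run:
```python
from h import *
import cv2
im=viewer.read_camera("side")[:,:,::-1]
s=robot.observe();print(s["time"],s["tool_pos"],s["tool_rot"],s["contact_force"])
cv2.imwrite("pics/side4.png",cv2.resize(im[120:270,210:410],None,fx=4,fy=4,interpolation=cv2.INTER_CUBIC))
```

```text
5.975 [0.61783064 0.11168175 0.22628667] [ 3.14145159e+00  6.91387243e-04 -6.62341672e-02] [ 0.12090349 -1.55636975 -0.32052185]
```

View pics/side4.png

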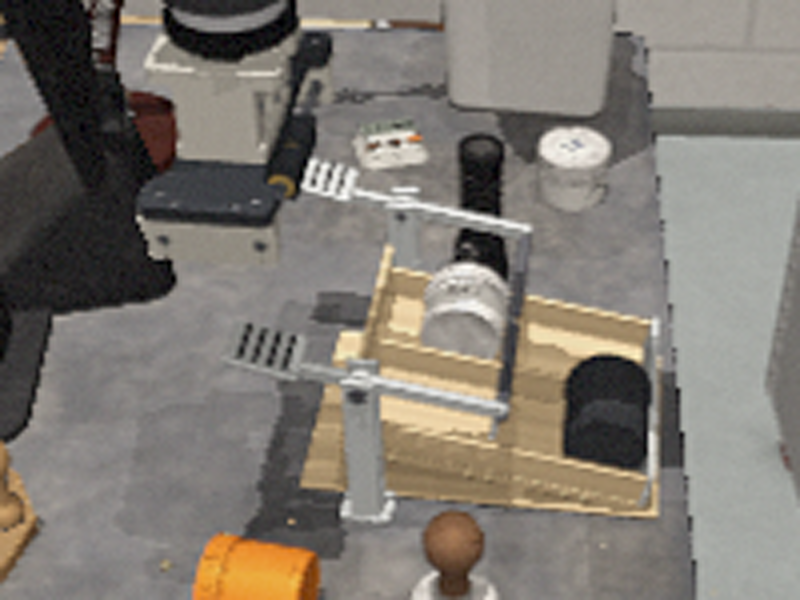

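The left paddle is back up at (265,348) and its gate is shut at (505,375). The long tin is at the front stop (610,410), the short tin is still behind its gate (465,310), and the arm is clear, so I'm handing in.

```bash
python3 -c "
from cell import robot
print(robot.hand_in())"
```

```text
the job is handed in; nothing more can be done
None
```

I released the longer tin from the left lane: it rolled to the front stop, the gate shut again, the shorter tin stayed behind its gate, and the job is handed in (no verdict was returned).

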